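# Move the slide tray from the dock into the reader, orange end first

### The arm

A 7-joint arm with a two-finger parallel gripper is mounted at the origin on a cart in front of the work surface, level with it; the furniture and walls round the work are solid. World frame = base frame: x ahead of the robot, y to its left, z up, the work surface at z = 0. Lengths are in m, angles in rad, forces in N, time in s.
With the tool pointing down it reaches from about 0.4 to 0.9 m from the base axis. Payload 5.6 kg.
Tool frame: the origin (TCP) lies on the centre line of the jaws, within the pads' length; the fingertips stand 11 mm ahead of it and the grasp point (between the pads) lies 8 mm behind it; z points along the fingers, y is the line along which they close (so a half turn about z gives the same grasp; the last joint's range is limited). The gripper opens to 92 mm and grips with 3 to 60 N. Pads are 20 mm wide; open, the fingers measure 128 mm over their backs; the gripper's body (75 mm by 189 mm) begins 69 mm behind the grasp point.
Start: joints at [1.27, 0.468, -0.012, 1.603, 0.006, 1.071, -0.056], TCP at [0.166, -0.629, 0.226] pointing down, gripper open.
Joint ranges: [-2.53, 2.53], [-0.31, 2.02], [-1.57, 1.55], [0.28, 2.44], [-1.29, 4.43], [0.15, 1.84], [-2.92, 2.92]. Speed limits (rad/s): [2.57, 2.57, 3.14, 3.14, 3.14, 3.14, 3.14].

### API

Orientations are given as a unit quaternion [w, x, y, z].
In Python, from plant import status, vision, ticket gives the robot as it stands.
- The arm moves only by the shell command python3 -m jog 'ROWS' [FORCE]. ROWS is a JSON object of lists of equal length, an entry for each row: "jaw": the finger opening in mm, from 0 to 91.9; "dp": the shift along the tool's x, y, z in mm, a list of three; "delta_rot": the turn, a rotation vector about the tool's x, y, z in degrees, a list of three. In form: {"jaw": [jaw, ...], "dp": [[dx, dy, dz], ...], "delta_rot": [[ax, ay, az], ...]}. A call has 1 to 12 rows; each row is the pose to reach, as a shift and turn from the pose commanded when the call began, along the tool's axes at that moment; what a row does not reach only later rows make up. A row lasts 1/12 s, in which the tool goes at most 41.7 mm and 7.16 degrees, less where a joint would pass 70% of its speed; a pose out of reach is approached as far as the arm can. A call with a gripper value outside its range is refused whole. The fingers move at their own pace and stop on an object; FORCE is the grip in N (left out, the last holds). Time passes only in rows, so rows that repeat a pose let the fingers close. It gives the time, the measured TCP pose, the force, the opening and the grip force at its end, in the units of the state.
- status.observe(): the state, without advancing time (a new reading comes with each control period).
- vision.read_camera(name): name is "scene" or "side" or "wrist"; returns a dict with "frame" (480x640x3 uint8, red, green, blue), "fx", "fy", "cx", "cy" (pixels), "R" (3x3) and "t" (3): a world point X has camera coordinates R X + t. Camera axes: x right, y down, z forward; pixel columns grow to the right and rows downward; lengths in m; the calibration is good to about 2 mm. The wrist camera is an equidistant fisheye: a pixel r from the principal point sees the ray r / f radians off the axis. A picture is of the moment at which its call begins. There is no depth.
- ticket.hand_in(): hands the job in; it is judged then, once.
Trained networks look in the newest picture that a camera, given by its name, has taken for a name from the list of things; names that differ only in an ending like _2 or _b are one class to them, and where a whole thing is asked for, a point or a joint stands for the part that bears it (a point fixed in the world has none). Each returns a list of dicts, best first, with "p" (0 to 1); they miss things now and then, are a little off and sometimes report something else, mostly with a low value. They report only what shows in the picture. A call takes as long as a camera call.
- vision.cut_out(camera, name): "mask" (480x640 bool, what is visible of it).
- vision.tip_of(camera, name): "location" ([x, y, z] in m, in the coordinates of the camera as it stood for that picture, good to about 4 mm: a listed point, or the origin of a listed thing).
The state is a dict: "time": time; "q": joint angles; "qvel": joint speeds; "effort": joint torques, N m; "ee_pos": TCP position; "ee_rot": TCP orientation; "contact_force": force on the tool from outside, world axes, zero at the start; "wrist_torque": the same for the moment, N m; "finger_gap": finger opening in m; "gripper_force": force on a finger pad.
Only numpy, scipy, OpenCV 4.12 (cv2) and the standard library are available. Lean on these libraries where they do the work, as an engineer would, in place of code of your own. Each camera call takes 0.05 s, during which the arm holds its last target. There are 200 camera calls.

### The job

Take the slide tray out of the blue dock and slide it into the slot of the white reader, orange end first and slides up, until it is fully home against the stop. The orange end now sticks out of the dock, so draw the tray out by it, set the tray down on the bench and take it again by its plain end. Keep the tray level, as the slides lie loose in it, and do not disturb the other things on the bench.

Things in the scene. Friction and masses are not known exactly. Their poses are not given: they have to be found in the camera images.
- slide_tray: the slide tray: flat grey slab 120 (x) x 60 (y) x 12 (z) mm, 0.1 to 0.2 kg, with two glass slides in its top; one end (+x) carries an orange band, the other (-x) has black ribs. Origin: centre of the underside; z up when the slides face up. It starts in the dock, slides up, about 60 mm of it hidden, the orange end sticking out
- orange_end (a point): bottom middle of the tray's orange end, 60 mm from its origin along +x
- plain_end (a point): bottom middle of the tray's plain ribbed end, 60 mm from its origin along -x
- reader: the slide reader: low white box 90 (x) x 104 (y) x 46 (z) mm, fixed to the bench. Origin: centre of its underside; the slot is in the face at -x and a tray goes in along +x. In front of the slot a black tongue, 40 mm wide and 6 mm high, level with the slot's floor, reaches 45 mm out. A tray fully home still stands 34 mm out of the face
- reader_mouth (a point): middle of the slot's floor at the reader's face (45 mm from its origin along -x, 6 mm up); axes as the reader's. The slot is 63.5 mm wide, 15 mm high (z 6 to 21 mm over the bench), 86 mm deep; its mouth is flared a few mm on each side
- reader_stop (a point): middle of the slot's floor at its closed inner end (41 mm from the reader's origin along +x, 6 mm up); axes as the reader's
- dock: the dock: low blue box 64 (x) x 90 (y) x 32 (z) mm, fixed to the bench. Origin: centre of its underside; its slot (63.5 mm wide, z 6 to 21 mm, 60 mm deep, closed at the back) is in the face at -x, with a tongue 40 mm wide, 6 mm high and 45 mm long in front. The tray comes out along the dock's -x
- dock_mouth (a point): middle of the slot's floor at the dock's face (32 mm from its origin along -x, 6 mm up)
- fixative: bystander: white bottle with a green cap, 54 mm wide, 122 mm tall; origin at the centre of its underside
- stain_purple: bystander: dark purple bottle with a white cap, 48 mm wide, 106 mm tall; origin at the centre of its underside
- stain_red: bystander: red bottle with a white cap, 48 mm wide, 106 mm tall; origin at the centre of its underside
- oil: bystander: small brown bottle with a black cap, 28 mm wide, 66 mm tall; origin at the centre of its underside
- timer: bystander: white bench timer, 64x64x20 mm; origin at the centre of its underside
- cup: bystander: white lidded specimen cup, 38 mm wide, 53 mm tall; origin at the centre of its underside

How it is judged:
On the way, in this order (a step that is already met when the one before it is completed fails the run):
1. the tray is drawn clear of the dock (x of plain_end in the frame of dock_mouth below -0.005 m), for 0.1 s.
2. the tray is set down on the bench and let go (height (world z) of slide_tray below 0.004 m and angle between slide_tray's own z axis and vertical below 0.05 rad and contact force between the fingers and slide_tray below 0.1 N and linear speed of slide_tray below 0.02 m/s), for 0.1 s.
At the end, for the whole second after the job is handed in: The tray lies still in the reader's slot, slides up, within 0.06 rad of level and of the slot's direction, its orange end within 4 mm of the stop and of the slot's middle line (x of orange_end in the frame of reader_stop between -0.004 and 0.002 m and y of orange_end in the frame of reader_stop between -0.004 and 0.004 m and z of orange_end in the frame of reader_stop between -0.003 and 0.004 m and x of plain_end in the frame of reader_stop below -0.11 m and angle between the x axis of slide_tray and the x axis of reader, either way round below 0.06 rad and angle between slide_tray's own z axis and vertical below 0.06 rad and linear speed of slide_tray below 0.02 m/s); the robot touches nothing.
It fails at once if the tray is tilted more than 0.35 rad from level (angle between slide_tray's own z axis and vertical above 0.35 rad).
It fails at once if a bystander is moved more than 30 mm (distance of any of fixative, stain_purple, stain_red, oil, timer, cup from where it was at the start of the episode above 0.03 m).
It also fails if it takes over 61 s, if anything falls off the work surface, if the arm or the gripper's body presses on something with over 40 N, if the wrist force passes 120 N, or if a joint passes its speed limit or range.

## Working session

There is one attempt and no reset: what is moved stays moved. The work goes in short steps, Python scripts to look and compute and a shell command to move; the robot and the scene stay as the last step left them, time stands still between calls to the robot, and variables do not carry over. Pictures are saved under pics/ and viewed, at most 12 in all, crops included, and the job is handed in when it is done.

```bash
mkdir -p pics; ls; cat > h.py <<'E'
from plant import status, vision, ticket
import numpy as np, cv2
from scipy.spatial.transform import Rotation as Ro
def cam(n,save=None):
    c=vision.read_camera(n)
    if save: cv2.imwrite(f'pics/{save}.png',c['frame'][:,:,::-1])
    return c
def w(c,p): return np.array(c['R']).T@(np.array(p)-np.array(c['t']))
def tips(c,n,names):
    o={}
    for k in names:
        r=vision.tip_of(n,k)
        if r: o[k]=(w(c,r[0]['location']),r[0]['p'])
        print(n,k,np.round(o[k][0],4) if r else None, round(r[0]['p'],2) if r else '')
    return o
def Rt(): 
    s=status.observe(); q=s['ee_rot']; return np.array(s['ee_pos']),Ro.from_quat([q[1],q[2],q[3],q[0]]).as_matrix()
E
python3 - <<'E'
from h import *
s=status.observe();print({k:np.round(v,3) for k,v in s.items()})
N=['slide_tray','orange_end','plain_end','reader','reader_mouth','reader_stop','dock','dock_mouth','fixative','stain_purple','stain_red','oil','timer','cup']
for n in ['scene','side']:
    c=cam(n,n+'0'); tips(c,n,N)
a=cv2.imread('pics/scene0.png');b=cv2.imread('pics/side0.png')
E
```

```text
pics
{'time': np.float64(0.0), 'q': array([ 1.27 ,  0.468, -0.012,  1.604,  0.006,  1.071, -0.056]), 'qvel': array([-0.001,  0.   , -0.   ,  0.   , -0.001,  0.001,  0.   ]), 'effort': array([ 0.0000e+00, -5.2057e+01, -1.3000e-02, -2.4375e+01, -5.7000e-02,
        1.7000e-02,  0.0000e+00]), 'ee_pos': array([ 0.166, -0.628,  0.225]), 'ee_rot': array([-0.001,  0.992,  0.129, -0.   ]), 'contact_force': array([ 0.788,  0.223, -0.701]), 'wrist_torque': array([ 0.004, -0.048, -0.008]), 'gripper_force': np.float64(0.0), 'finger_gap': np.float64(0.092)}
scene slide_tray [0.624  0.0046 0.0046] 0.56
scene orange_end [0.563  0.0096 0.0077] 0.6
scene plain_end None 
scene reader [ 0.6251 -0.2466  0.0008] 0.7
scene reader_mouth [ 0.5782 -0.2409  0.0041] 0.57
scene reader_stop [ 0.6651 -0.2583  0.0023] 0.67
scene dock [ 0.6563 -0.0035  0.0008] 0.88
scene dock_mouth [0.6189 0.0042 0.0026] 0.55
scene fixative [ 0.7492 -0.1402 -0.0037] 0.77
scene stain_purple [ 0.5474 -0.4227 -0.0051] 0.69
scene stain_red [ 0.6153 -0.3981  0.0011] 0.74
scene oil [ 0.4659  0.1626 -0.001 ] 0.68
scene timer [ 0.3897 -0.3256 -0.0004] 0.92
scene cup [ 0.389   0.1967 -0.0023] 0.93
side slide_tray [0.6198 0.0025 0.0061] 0.8
side orange_end [0.5613 0.0055 0.0108] 0.58
side plain_end None 
side reader [ 0.6242 -0.2544 -0.0021] 0.9
side reader_mouth [ 0.5811 -0.2356  0.0047] 0.77
side reader_stop [ 0.6631 -0.2552  0.0028] 0.73
side dock [ 0.6502  0.0008 -0.0014] 0.61
side dock_mouth [0.5641 0.0061 0.0075] 0.65
side fixative [ 0.7481 -0.1454  0.0009] 0.97
side stain_purple [ 0.5487 -0.4239 -0.0029] 0.82
side stain_red [ 0.6151 -0.3979 -0.0049] 0.8
side oil [ 0.4734  0.1612 -0.0031] 0.75
side timer [ 0.3921 -0.33   -0.0043] 0.64
side cup None
```

View pics/scene0.png

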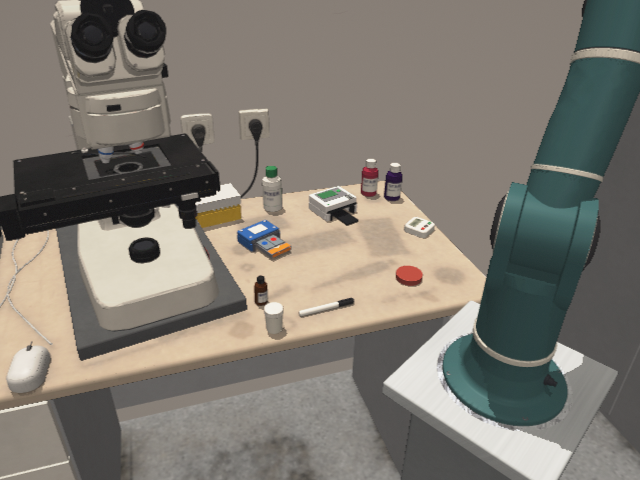

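View pics/side0.png

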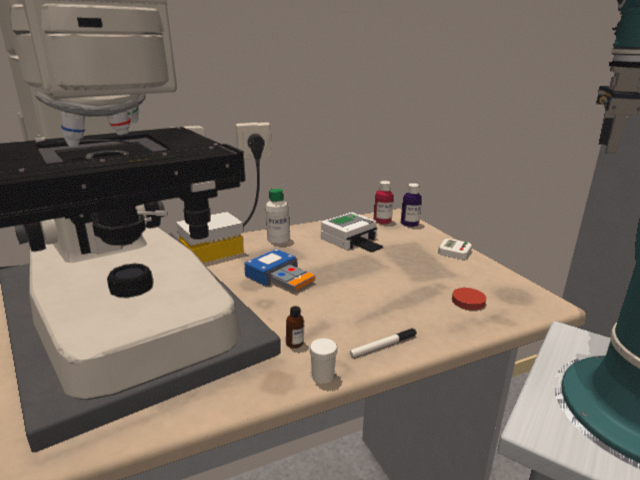

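The scene view shows the dock at (258,235) with the orange end at (277,250), and the reader at (332,203) with its tongue towards the robot. The side view agrees, and the way between them is free. The networks' positions fit, so I'll move over the bench for a closer look.

```bash
cat >> h.py <<'E'
def go(p,yaw):
    "shift (mm, tool axes) and rotvec (deg) to bring TCP to world p with tool down, tool x at yaw(deg)"
    P,R=Rt(); y=np.radians(yaw)
    T=np.array([[np.cos(y),np.sin(y),0],[np.sin(y),-np.cos(y),0],[0,0,-1]])
    print('dp',np.round(R.T@(np.array(p)-P)*1e3,1),'rot',np.round(np.degrees(Ro.from_matrix(R.T@T).as_rotvec()),2))
E
python3 -c "
from h import *
go([.47,-.12,.30],-5)"
```

```text
dp [ 423.9 -414.2  -74.4] rot [ 0.    0.   19.77]
```

```bash
python3 -m jog '{"jaw":[91,91,91,91,91,91,91,91,91,91,91,91],"dp":[[35,-35,-6],[70,-70,-12],[105,-105,-18],[140,-140,-24],[175,-175,-30],[210,-205,-37],[240,-234,-43],[268,-262,-49],[296,-290,-55],[324,-318,-60],[352,-346,-65],[380,-372,-70]],"delta_rot":[[0,0,2],[0,0,4],[0,0,6],[0,0,8],[0,0,10],[0,0,12],[0,0,14],[0,0,16],[0,0,18],[0,0,20],[0,0,20],[0,0,20]]}' 20
python3 - <<'E'
from h import *
s=status.observe();print(np.round(s['q'],3),np.round(s['ee_pos'],4),s['time'])
N=['slide_tray','orange_end','reader','reader_mouth','reader_stop','dock','dock_mouth']
c=cam('wrist','w1'); tips(c,'wrist',N); print(w(c,[0,0,0]))
E
```

```text
time: 2.5
ee_pos: [0.4201, -0.2009, 0.2916]
ee_rot: [0.0, 0.999, -0.046, 0.0]
contact_force: [0.8, -0.9, 0.0]
finger_gap: 0.0912
gripper_force: 0.0
[ 0.636  0.1   -0.279  1.943  0.031  1.101 -1.318] [ 0.4201 -0.2009  0.2916] 2.5
wrist slide_tray [0.6184 0.0023 0.0045] 0.71
wrist orange_end [0.5645 0.0102 0.0116] 0.73
wrist reader [ 0.6236 -0.246   0.0033] 0.78
wrist reader_mouth [ 0.5814 -0.2367  0.0061] 0.89
wrist reader_stop None 
wrist dock [ 0.652  -0.0008  0.0029] 0.85
wrist dock_mouth [0.624  0.007  0.0114] 0.62
[ 0.48853053 -0.2066439   0.45096489]
```

View pics/w1.png

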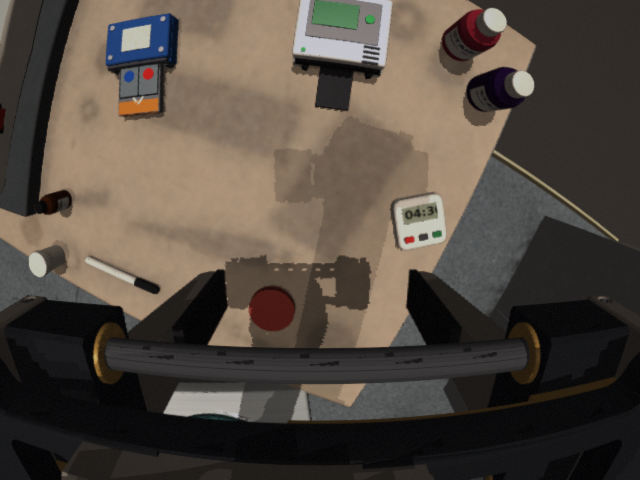

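The wrist view shows the tray with its orange end at (140,105), in the dock at (141,42). The reader's tongue runs from (320,108) to (336,68), and both are slightly turned. I'll refine this by projecting edges onto planes.

```bash
cat >> h.py <<'E'
def ray(c,uv):
    uv=np.atleast_2d(uv).astype(float); d=(uv-[c['cx'],c['cy']])/[c['fx'],c['fy']]
    th=np.linalg.norm(d,axis=1)+1e-12
    v=np.c_[d/th[:,None]*np.sin(th)[:,None],np.cos(th)]
    return v@np.array(c['R'])
def onz(c,uv,z):
    v=ray(c,uv); o=w(c,[0,0,0]); return (o+v*((z-o[2])/v[:,2])[:,None])[:,:2]
def rect(c,mask,z,label):
    n,l,st,_=cv2.connectedComponentsWithStats(mask.astype(np.uint8)); 
    i=1+np.argmax(st[1:,4]); v,u=np.nonzero(l==i)
    P=onz(c,np.c_[u,v],z); r=cv2.minAreaRect((P*1e3).astype(np.float32))
    B=cv2.boxPoints(r); print(label,'ctr',np.round(r[0],1),'size',np.round(r[1],1),'ang',round(r[2],2),'box',np.round(B,1).tolist(), 'px',st[i].tolist())
    return r
def hsvmask(c,lo,hi):
    return cv2.inRange(cv2.cvtColor(np.ascontiguousarray(c['frame']),cv2.COLOR_RGB2HSV),lo,hi)>0
E
python3 - <<'E'
from h import *
c=cam('wrist')
m={k:vision.cut_out('wrist',k)[0]['mask'] for k in ['slide_tray','reader','dock']}
rect(c,m['slide_tray'],.018,'tray'); rect(c,m['dock'],.032,'dock'); rect(c,m['reader'],.046,'reader')
g=cv2.cvtColor(c['frame'],cv2.COLOR_RGB2GRAY)
t=(g<45); t[:66]=0;t[125:]=0;t[:,:300]=0;t[:,370:]=0
rect(c,t,.006,'tongue')
o=hsvmask(c,(5,150,120),(22,255,255)); o[:, 200:]=0; rect(c,o,.018,'orange')
b=hsvmask(c,(100,120,60),(125,255,255)); b[:,200:]=0;b[68:]=0; rect(c,b,.032,'blue')
E
```

```text
tray ctr [590.8   2.9] size [63.9 65.5] ang 85.4 box [[555.5999755859375, -26.399999618530273], [620.9000244140625, -31.600000381469727], [626.0, 32.099998474121094], [560.7000122070312, 37.29999923706055]] px [116, 63, 45, 53, 2170]
dock ctr [647.5  -6.4] size [102.8  73. ] ang 83.56 box [[605.5, -53.400001525878906], [678.0, -61.599998474121094], [689.5999755859375, 40.599998474121094], [617.0999755859375, 48.70000076293945]] px [102, 12, 74, 63, 3582]
reader ctr [ 596.9 -242.6] size [103.7 135.6] ang 77.68 box [[519.5999755859375, -278.79998779296875], [652.0, -307.70001220703125], [674.2000122070312, -206.39999389648438], [541.7000122070312, -177.5]] px [289, 0, 101, 109, 7873]
tongue ctr [ 558.4 -246.6] size [66.5 52.8] ang 84.59 box [[529.0, -277.20001220703125], [581.5999755859375, -282.1000061035156], [587.9000244140625, -216.0], [535.2999877929688, -211.0]] px [313, 66, 57, 43, 1488]
orange ctr [571.    8.6] size [55.5 15.9] ang 84.45 box [[560.4000244140625, -18.299999237060547], [576.2000122070312, -19.799999237060547], [581.5999755859375, 35.400001525878906], [565.7000122070312, 36.900001525878906]] px [116, 98, 39, 17, 458]
blue ctr [654.9  -2.1] size [88.4 56. ] ang 84.36 box [[622.7000122070312, -43.400001525878906], [678.4000244140625, -48.900001525878906], [687.0999755859375, 39.099998474121094], [631.4000244140625, 44.599998474121094]] px [103, 13, 64, 52, 1765]
```

```bash
python3 - <<'E'
from h import *
c=cam('wrist')
for uv in [(45,150),(72,10),(35,60)]:
    print(uv,[np.round(onz(c,uv,z),3).tolist() for z in (.03,.1,.2,.3)])
go([.587,.0065,.12],-5); go([.587,.0065,.0155],-5)
E
```

```text
(45, 150) [[[0.542, 0.157]], [[0.533, 0.096]], [[0.52, 0.008]], [[0.507, -0.079]]]
(72, 10) [[[0.729, 0.097]], [[0.689, 0.046]], [[0.631, -0.027]], [[0.574, -0.1]]]
(35, 60) [[[0.675, 0.166]], [[0.644, 0.104]], [[0.599, 0.014]], [[0.555, -0.075]]]
dp [ 147.7 -224.5  170.7] rot [-0.    0.02 -0.31]
dp [ 147.7 -224.5  275.2] rot [-0.    0.02 -0.31]
```

```bash
python3 - <<'E'
from h import *
a=cam('scene');b=cam('side')
def P(c): return np.array([[c['fx'],0,c['cx']],[0,c['fy'],c['cy']],[0,0,1]])@np.c_[c['R'],np.array(c['t'])]
for p,q in [((211,162),(241,152)),((217,180),(243,178)),((172,137),(203,131)),((190,225),(198,236)),((240,298),(279,345))]:
    X=cv2.triangulatePoints(P(a),P(b),np.array(p,float).reshape(2,1),np.array(q,float).reshape(2,1));print(np.round(X[:3,0]/X[3,0],3))
E
```

```text
[0.535 0.198 0.307]
[0.541 0.187 0.266]
[0.589 0.228 0.341]
[0.559 0.252 0.191]
[0.435 0.239 0.067]
```

```bash
python3 -m jog '{"jaw":[91,91,91,91,91,91,91,91,91,91,91,91],"dp":[[15,-25,15],[30,-52,32],[47,-78,52],[64,-104,70],[82,-130,90],[100,-157,108],[117,-184,126],[132,-206,142],[142,-218,160],[148,-224,171],[148,-224,171],[148,-224,171]],"delta_rot":[[0,0,0],[0,0,0],[0,0,0],[0,0,0],[0,0,0],[0,0,0],[0,0,0],[0,0,0],[0,0,0],[0,0,0],[0,0,0],[0,0,0]]}'
python3 - <<'E'
from h import *
s=status.observe();print(np.round(s['q'],3))
c=cam('wrist','w2'); tips(c,'wrist',['slide_tray','orange_end'])
go([.587,.0065,.0155],-5)
o=hsvmask(c,(5,150,120),(22,255,255)); rect(c,o,.018,'orange')
m=vision.cut_out('wrist','slide_tray')[0]['mask'];rect(c,m,.018,'tray')
E
```

```text
time: 4.25
ee_pos: [0.5867, 0.006, 0.1193]
ee_rot: [0.0, 0.999, -0.046, -0.001]
contact_force: [-0.8, -0.4, 0.1]
finger_gap: 0.0908
gripper_force: 0.0
[ 0.202  0.524 -0.35   1.825  0.234  0.835 -1.926]
wrist slide_tray [0.6221 0.0059 0.0039] 0.76
wrist orange_end [0.5644 0.008  0.0105] 0.89
dp [ -0.7  -1.4 105.5] rot [ 0.04 -0.09 -0.35]
orange ctr [570.8   7.8] size [57.  16.1] ang 83.42 box [[559.5, -19.600000381469727], [575.5999755859375, -21.5], [582.0999755859375, 35.20000076293945], [566.0999755859375, 37.0]] px [278, 254, 78, 22, 1505]
tray ctr [591.3   6.2] size [61.9 60.2] ang 84.13 box [[558.2000122070312, -21.600000381469727], [618.0999755859375, -27.700000762939453], [624.4000244140625, 33.900001525878906], [564.5, 40.0]] px [273, 196, 88, 82, 6687]
```

View pics/w2.png

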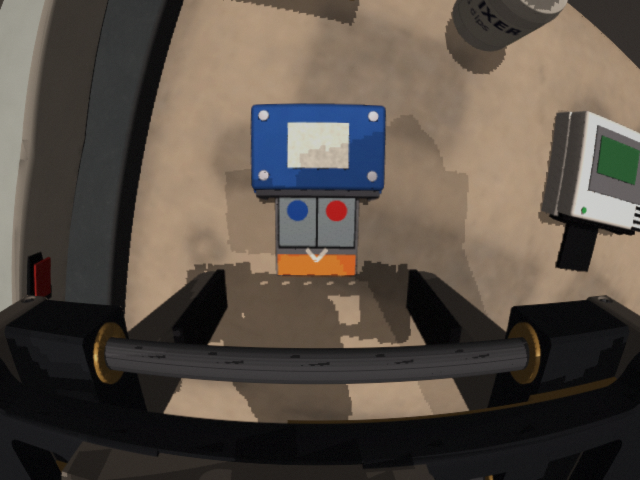

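The view shows the tray centred between the open fingers, orange band at (317,265). Its place at 18 mm height agrees from both wrist positions. Descending to grasp.

```bash
python3 -m jog '{"jaw":[91,91,91,91,91,91,91,91,91,91,91],"dp":[[0,-1,12],[0,-1,26],[0,-1,42],[0,-1,58],[0,-1,74],[0,-1,88],[0,-1,96],[0,-1,101],[0,-1,103],[0,-1,104],[0,-1,104]],"delta_rot":[[0,0,0],[0,0,0.5],[0,0,0.5],[0,0,0.5],[0,0,0.5],[0,0,0.5],[0,0,0.5],[0,0,0.5],[0,0,0.5],[0,0,0.5],[0,0,0.5]]}'
python3 -m jog '{"jaw":[70,55,50,50,50,50,50,50],"dp":[[0,0,0],[0,0,0],[0,0,0],[0,0,0],[0,0,0],[0,0,0],[0,0,0],[0,0,0]],"delta_rot":[[0,0,0],[0,0,0],[0,0,0],[0,0,0],[0,0,0],[0,0,0],[0,0,0],[0,0,0]]}' 20
```

```text
time: 5.37
ee_pos: [0.5879, 0.0078, 0.0163]
ee_rot: [-0.0, 0.999, -0.05, 0.0]
contact_force: [-0.2, 0.0, 0.3]
finger_gap: 0.0908
gripper_force: 0.0
time: 6.03
ee_pos: [0.5872, 0.0073, 0.016]
ee_rot: [0.0, 0.999, -0.05, -0.0]
contact_force: [-2.0, -1.9, 4.6]
finger_gap: 0.0596
gripper_force: 20.0
```

```bash
python3 -m jog '{"jaw":[50,50,50,50,50,50,50,50,50,50,50,50],"dp":[[0,0,0],[-3,0,0],[-8,0,0],[-15,0,0],[-23,0,0],[-32,0,0],[-42,0,0],[-52,0,0],[-61,0,0],[-69,0,0],[-75,0,0],[-78,0,0]],"delta_rot":[[0,0,0],[0,0,0],[0,0,0],[0,0,0],[0,0,0],[0,0,0],[0,0,0],[0,0,0],[0,0,0],[0,0,0],[0,0,0],[0,0,0]]}' 35
python3 - <<'E'
from h import *
c=cam('wrist','w3'); tips(c,'wrist',['slide_tray','orange_end','plain_end','dock_mouth','dock'])
print(np.round(status.observe()['q'],3))
E
```

```text
time: 7.03
ee_pos: [0.5085, 0.0156, 0.0157]
ee_rot: [0.0, 0.999, -0.05, -0.0]
contact_force: [0.1, -1.1, -0.1]
finger_gap: 0.0595
gripper_force: 35.0
wrist slide_tray [0.5437 0.0163 0.0052] 0.7
wrist orange_end [0.4828 0.0191 0.0088] 0.95
wrist plain_end [0.601  0.0059 0.0033] 0.71
wrist dock_mouth [0.6217 0.0049 0.0103] 0.88
wrist dock None 
[ 0.141  0.587 -0.292  2.052  0.312  0.545 -2.044]
```

View pics/w3.png

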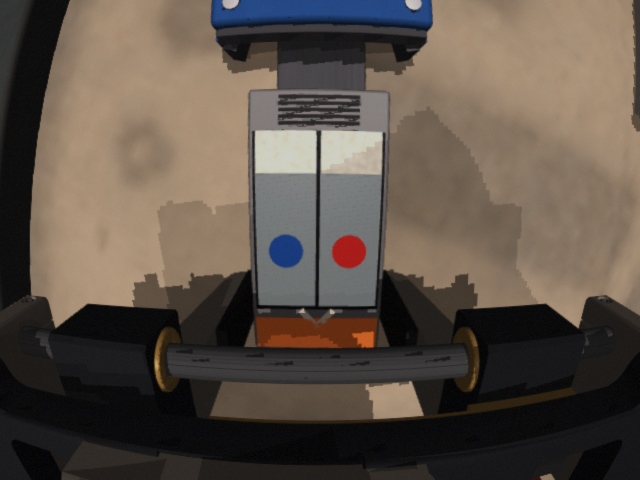

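The tray is fully out, with its ribbed end at (319,110) about 20 mm clear of the dock face, straight and level. Next I'll lift it and turn it half round.

```bash
python3 -m jog '{"jaw":[50,50,50,50,50,50,50,50,50,50,50,50],"dp":[[0,0,-4],[0,0,-14],[0,2,-28],[1,8,-44],[4,19,-58],[8,34,-66],[14,51,-70],[20,69,-70],[26,87,-70],[31,104,-70],[35,121,-70],[38,134,-70]],"delta_rot":[[0,0,0],[0,0,0],[0,0,0],[0,0,0],[0,0,-3],[0,0,-8],[0,0,-14],[0,0,-20],[0,0,-26],[0,0,-32],[0,0,-38],[0,0,-44]]}' 35
python3 -m jog '{"jaw":[50,50,50,50,50,50,50,50,50,50,50,50],"dp":[[0,0,0],[0,0,0],[0,0,0],[0,0,0],[0,0,0],[0,0,0],[0,0,0],[0,0,0],[0,0,0],[0,0,0],[0,0,0],[0,0,0]],"delta_rot":[[0,0,-6],[0,0,-12],[0,0,-18],[0,0,-24],[0,0,-30],[0,0,-36],[0,0,-42],[0,0,-48],[0,0,-54],[0,0,-60],[0,0,-66],[0,0,-72]]}'
python3 - <<'E'
from h import *
print(np.round(status.observe()['q'],3))
go([.533,-.127,.0862],168)
E
```

```text
time: 8.33
ee_pos: [0.5346, -0.1237, 0.0866]
ee_rot: [0.001, 0.944, 0.329, 0.0]
contact_force: [-0.2, -0.5, -1.9]
finger_gap: 0.0597
gripper_force: 35.0
time: 9.33
ee_pos: [0.5344, -0.1222, 0.0865]
ee_rot: [0.0, 0.57, 0.822, -0.0]
contact_force: [0.2, 0.4, -1.9]
finger_gap: 0.0598
gripper_force: 35.0
[ 0.781  0.65  -0.809  1.917  0.626  0.846 -0.002]
dp [-4.  -3.   0.3] rot [-2.000e-02  6.000e-02 -5.747e+01]
```

```bash
python3 -m jog '{"jaw":[50,50,50,50,50,50,50,50,50,50,50],"dp":[[-4,-3,0],[-4,-3,0],[-4,-3,0],[-4,-3,0],[-4,-3,0],[-4,-3,0],[-4,-3,0],[-4,-3,0],[-4,-3,0],[-4,-3,0],[-4,-3,0]],"delta_rot":[[0,0,-6],[0,0,-12],[0,0,-18],[0,0,-24],[0,0,-30],[0,0,-36],[0,0,-42],[0,0,-48],[0,0,-54],[0,0,-57],[0,0,-57.5]]}'
python3 -m jog '{"jaw":[50,50,50,50,50,50,50,50,50,50,50,50],"dp":[[0,0,4],[0,0,12],[0,0,22],[0,0,32],[0,0,42],[0,0,52],[0,0,60],[0,0,66],[0,0,70],[0,0,72],[0,0,73.5],[0,0,73.5]],"delta_rot":[[0,0,0],[0,0,0],[0,0,0],[0,0,0],[0,0,0],[0,0,0],[0,0,0],[0,0,0],[0,0,0],[0,0,0],[0,0,0],[0,0,0]]}'
python3 - <<'E'
from h import *
print(np.round(status.observe()['q'],3))
c=cam('side'); tips(c,'side',['slide_tray','orange_end','plain_end'])
E
```

```text
time: 10.25
ee_pos: [0.5329, -0.1271, 0.0862]
ee_rot: [0.0, 0.106, 0.994, -0.0]
contact_force: [0.0, 0.2, -1.3]
finger_gap: 0.0598
gripper_force: 35.0
time: 11.25
ee_pos: [0.5329, -0.1264, 0.0123]
ee_rot: [0.0, 0.107, 0.994, 0.0]
contact_force: [-0.1, 0.1, -0.7]
finger_gap: 0.0603
gripper_force: 35.0
[ 0.853  0.856 -0.914  1.934  0.927  0.845  0.781]
side slide_tray [ 0.5012 -0.1174  0.0029] 0.85
side orange_end [ 0.5638 -0.1357  0.0047] 0.72
side plain_end [ 0.4434 -0.107   0.0046] 0.89
```

Release, then raise.

```bash
python3 -m jog '{"jaw":[62,66,72,80,91,91,91,91],"dp":[[0,0,0],[0,0,0],[0,0,0],[0,0,0],[0,0,0],[0,0,0],[0,0,0],[0,0,0]],"delta_rot":[[0,0,0],[0,0,0],[0,0,0],[0,0,0],[0,0,0],[0,0,0],[0,0,0],[0,0,0]]}'
python3 -m jog '{"jaw":[91,91,91,91,91,91,91,91,91,91,91,91],"dp":[[0,0,-8],[0,0,-24],[0,0,-44],[0,0,-68],[12,0,-92],[32,0,-112],[54,0,-124],[76,0,-130],[92,0,-134],[100,0,-136],[102,0,-136],[102,0,-136]],"delta_rot":[[0,0,0],[0,0,0],[0,0,0],[0,0,0],[0,0,0],[0,0,0],[0,0,0],[0,0,0],[0,0,0],[0,0,0],[0,0,0],[0,0,0]]}'
python3 - <<'E'
from h import *
print(np.round(status.observe()['q'],3))
c=cam('wrist','w4'); tips(c,'wrist',['slide_tray','orange_end','plain_end','reader_mouth','reader','reader_stop'])
rect(c,vision.cut_out('wrist','slide_tray')[0]['mask'],.012,'tray')
E
```

```text
time: 12.12
ee_pos: [0.5328, -0.1264, 0.0123]
ee_rot: [-0.0, 0.107, 0.994, -0.0]
contact_force: [0.4, -0.2, 0.4]
finger_gap: 0.0913
gripper_force: 0.0
time: 13.12
ee_pos: [0.4333, -0.1052, 0.1486]
ee_rot: [0.0, 0.107, 0.994, -0.0]
contact_force: [0.2, 0.0, 0.2]
finger_gap: 0.0906
gripper_force: 0.0
[ 1.146  0.557 -1.213  2.101  0.661  0.941  0.918]
wrist slide_tray [ 0.5033 -0.1149 -0.0038] 0.9
wrist orange_end [ 0.5594 -0.135   0.0047] 0.57
wrist plain_end [ 0.4416 -0.1058 -0.0044] 0.9
wrist reader_mouth [ 0.5806 -0.2417  0.0072] 0.59
wrist reader [ 0.6229 -0.2441 -0.0025] 0.86
wrist reader_stop [0.6223 0.0029 0.0091] 0.71
tray ctr [ 489.5 -116.4] size [ 60.8 101.8] ang 77.55 box [[433.29998779296875, -135.10000610351562], [532.7000122070312, -157.10000610351562], [545.7999877929688, -97.69999694824219], [446.3999938964844, -75.69999694824219]] px [282, 239, 73, 109, 7510]
```

View pics/w4.png

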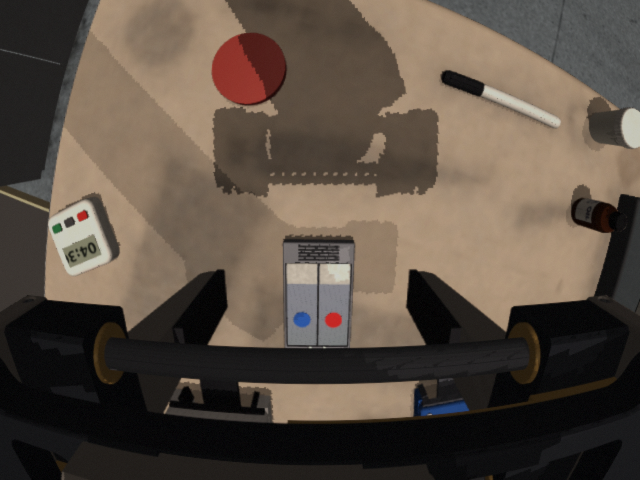

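The tray lies flat on the bench, orange end away from the robot and ribbed end at (318,250). I'll turn the hand back half round so that the camera faces the reader, and regrip the plain end.

```bash
python3 -m jog '{"jaw":[91,91,91,91,91,91,91,91,91,91,91,91],"dp":[[0,0,0],[0,0,0],[0,0,0],[0,0,0],[0,0,0],[0,0,0],[0,0,0],[0,0,0],[0,0,0],[0,0,0],[0,0,0],[0,0,0]],"delta_rot":[[0,0,7],[0,0,14],[0,0,21],[0,0,28],[0,0,35],[0,0,42],[0,0,49],[0,0,56],[0,0,63],[0,0,70],[0,0,77],[0,0,84]]}'
python3 -m jog '{"jaw":[91,91,91,91,91,91,91,91,91,91,91,91],"dp":[[0,0,0],[0,0,0],[0,0,0],[0,0,0],[0,0,0],[0,0,0],[0,0,0],[0,0,0],[0,0,0],[0,0,0],[0,0,0],[0,0,0]],"delta_rot":[[0,0,7],[0,0,14],[0,0,21],[0,0,28],[0,0,35],[0,0,42],[0,0,49],[0,0,56],[0,0,63],[0,0,70],[0,0,77],[0,0,84]]}' > /dev/null
python3 - <<'E'
from h import *
print(np.round(status.observe()['q'],3))
go([.43,-.15,.12],-12.4)
E
```

```text
time: 14.52
ee_pos: [0.4332, -0.1046, 0.1483]
ee_rot: [-0.0, 0.746, 0.666, 0.0]
contact_force: [0.4, 0.4, 0.2]
finger_gap: 0.091
gripper_force: 0.0
[ 0.649  0.294 -0.554  2.124  0.218  0.778 -1.622]
dp [-2.8 45.5 28.2] rot [-1.000e-02  1.000e-02  1.185e+01]
```

```bash
python3 -m jog '{"jaw":[91,91,91,91,91],"dp":[[-1,12,7],[-2,28,18],[-3,40,25],[-3,45,28],[-3,45,28]],"delta_rot":[[0,0,5],[0,0,10],[0,0,12],[0,0,12],[0,0,12]]}'
python3 - <<'E'
from h import *
c=cam('wrist','w5'); tips(c,'wrist',['slide_tray','orange_end','plain_end','reader_mouth','reader','reader_stop'])
rect(c,vision.cut_out('wrist','slide_tray')[0]['mask'],.012,'tray')
rect(c,vision.cut_out('wrist','reader')[0]['mask'],.046,'reader')
go([.4526,-.1082,.012],-12.4)
np.savez('c5.npz',**c)
E
```

```text
time: 15.93
ee_pos: [0.4294, -0.1505, 0.1195]
ee_rot: [-0.0, 0.994, -0.107, -0.001]
contact_force: [0.1, 0.7, -0.3]
finger_gap: 0.0912
gripper_force: 0.0
wrist slide_tray [ 0.5031 -0.1173 -0.0041] 0.84
wrist orange_end [ 0.5616 -0.1336  0.0027] 0.88
wrist plain_end [ 0.4418 -0.1069 -0.007 ] 0.86
wrist reader_mouth [ 0.5811 -0.2407  0.0059] 0.73
wrist reader None 
wrist reader_stop None Traceback (most recent call last):
  File "<stdin>", line 3, in <module>
IndexError: list index out of range
```

View pics/w5.png

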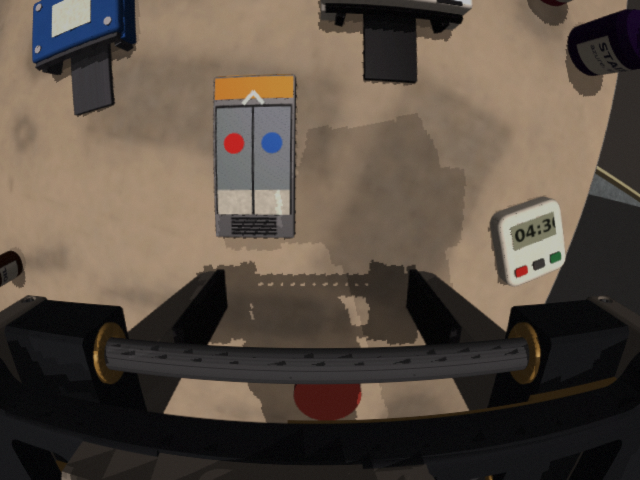

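The tray is at columns 215–296, rows 75–237. The reader's tongue is at (390,50) with its front edge at row 80, nearly parallel to the tray. I'll measure both from this view.

```bash
python3 - <<'E'
from h import *
c=cam('wrist')
g=cv2.cvtColor(c['frame'],cv2.COLOR_RGB2GRAY)
t=np.zeros_like(g,bool); t[28:95,350:430]=g[28:95,350:430]<70
rect(c,t,.006,'tongue')
for r in (35,50,65): 
    u=np.nonzero(t[r])[0]; P=onz(c,[(u[0]-.5,r),(u[-1]+.5,r)],.006); print(r,u[0],u[-1],np.round(P,4).tolist(),np.round(P.mean(0),4))
print('tray corners',np.round(onz(c,[(215,76),(296,75),(294,237),(216,237)],.012),4).tolist())
print('dark face corners z.046?',np.round(onz(c,[(320,5),(470,5)],.046),4).tolist())
o=hsvmask(c,(5,150,120),(22,255,255)); rect(c,o,.012,'orange')
go([.4526,-.1082,.012],-12.4)
E
```

```text
tongue ctr [ 556.8 -233.3] size [41.4 46.8] ang 77.0 box [[529.4000244140625, -248.1999969482422], [575.0, -258.70001220703125], [584.2999877929688, -218.3000030517578], [538.7000122070312, -207.8000030517578]] px [364, 28, 55, 58, 2978]
35 365 417 [[0.575, -0.2166], [0.5694, -0.2569]] [ 0.5722 -0.2368]
50 365 417 [[0.5632, -0.2139], [0.5574, -0.254]] [ 0.5603 -0.2339]
65 364 417 [[0.5518, -0.2105], [0.5457, -0.2512]] [ 0.5487 -0.2308]
tray corners [[0.5675, -0.103], [0.5529, -0.1606], [0.4371, -0.1334], [0.4498, -0.0751]]
dark face corners z.046? [[0.5897, -0.1857], [0.5778, -0.287]]
orange ctr [ 550.5 -129.8] size [56.6 15.8] ang 77.21 box [[536.5, -155.60000610351562], [551.9000244140625, -159.10000610351562], [564.5, -103.9000015258789], [549.0, -100.4000015258789]] px [217, 78, 78, 23, 1557]
dp [ 13.2 -45.1 108.6] rot [ 0.   -0.03  0.2 ]
```

```bash
python3 -m jog '{"jaw":[91,91,91,91,91,91,91,91,91,91,91,91],"dp":[[4,-12,8],[10,-28,22],[14,-40,38],[16,-46,54],[16,-46.5,70],[16,-46.5,84],[16,-46.5,94],[16,-46.5,101],[16,-46.5,105],[16,-46.5,107],[16,-46.5,108],[16,-46.5,108]],"delta_rot":[[0,0,0.5],[0,0,0.8],[0,0,0.8],[0,0,0.8],[0,0,0.8],[0,0,0.8],[0,0,0.8],[0,0,0.8],[0,0,0.8],[0,0,0.8],[0,0,0.8],[0,0,0.8]]}'
python3 -m jog '{"jaw":[70,55,50,50,50,50,50,50],"dp":[[0,0,0],[0,0,0],[0,0,0],[0,0,0],[0,0,0],[0,0,0],[0,0,0],[0,0,0]],"delta_rot":[[0,0,0],[0,0,0],[0,0,0],[0,0,0],[0,0,0],[0,0,0],[0,0,0],[0,0,0]]}' 45
python3 - <<'E'
from h import *
c=cam('wrist');P,R=Rt();print(np.round(P,4),np.degrees(np.arctan2(R[1,0],R[0,0])))
o=hsvmask(c,(5,150,120),(22,255,255)); rect(c,o,.012,'orange')
tips(c,'wrist',['slide_tray','orange_end','reader_mouth'])
print(np.round(status.observe()['q'],3))
E
```

```text
time: 17.38
ee_pos: [0.4557, -0.1078, 0.0126]
ee_rot: [0.0, 0.994, -0.114, 0.0]
contact_force: [0.1, -1.3, -0.1]
finger_gap: 0.0911
gripper_force: 0.0
time: 18.05
ee_pos: [0.4555, -0.1079, 0.0125]
ee_rot: [0.0, 0.994, -0.114, 0.0]
contact_force: [-1.4, -0.8, 4.3]
finger_gap: 0.0597
gripper_force: 45.0
[ 0.4555 -0.1079  0.0125] -13.039066143152477
orange ctr [ 550.7 -129.9] size [57.  15.8] ang 76.68 box [[536.4000244140625, -155.8000030517578], [551.7999877929688, -159.39999389648438], [564.9000244140625, -104.0], [549.5, -100.30000305175781]] px [251, 64, 134, 38, 4481]
wrist slide_tray [ 0.5019 -0.1177 -0.0007] 0.97
wrist orange_end [ 0.5612 -0.1352  0.0042] 0.84
wrist reader_mouth None 
[ 0.46   0.56  -0.358  2.146  0.401  0.498 -2.001]
```

```bash
python3 -c "
from h import *
go([.424,-.2033,.045],-12.8)"
```

```text
dp [ -9.1 100.1 -32.5] rot [ 0.02 -0.   -0.24]
```

```bash
python3 -m jog '{"jaw":[50,50,50,50,50,50,50,50,50,50,50,50],"dp":[[0,0,-4],[0,0,-14],[0,3,-26],[-1,10,-32],[-2,22,-32.5],[-3,36,-32.5],[-5,52,-32.5],[-7,68,-32.5],[-8,82,-32.5],[-9,93,-32.5],[-9,99,-32.5],[-9,100,-32.5]],"delta_rot":[[0,0,0],[0,0,0],[0,0,0],[0,0,0],[0,0,-0.2],[0,0,-0.2],[0,0,-0.2],[0,0,-0.2],[0,0,-0.2],[0,0,-0.2],[0,0,-0.2],[0,0,-0.2]]}'
python3 -m jog '{"jaw":[50,50],"dp":[[0,0,0],[0,0,0]],"delta_rot":[[0,0,0],[0,0,0]]}' >/dev/null
python3 - <<'E'
from h import *
c=cam('wrist','w6');P,R=Rt();print(np.round(P,4),np.degrees(np.arctan2(R[1,0],R[0,0])))
o=hsvmask(c,(5,150,120),(22,255,255)); rect(c,o,P[2],'orange')
tips(c,'wrist',['slide_tray','orange_end','plain_end','reader_mouth','reader'])
E
```

```text
time: 19.25
ee_pos: [0.4237, -0.2045, 0.0449]
ee_rot: [0.0, 0.994, -0.113, 0.0]
contact_force: [0.4, -0.1, -1.3]
finger_gap: 0.0593
gripper_force: 45.0
[ 0.4245 -0.2022  0.0449] -12.755515511859612
orange ctr [ 519.5 -223.9] size [56.8 15.8] ang 76.87 box [[505.29998779296875, -249.8000030517578], [520.7000122070312, -253.39999389648438], [533.7000122070312, -198.0], [518.2000122070312, -194.39999389648438]] px [251, 64, 134, 38, 4539]
wrist slide_tray [ 0.4746 -0.2128  0.0315] 0.78
wrist orange_end [ 0.53   -0.2247  0.0315] 0.74
wrist plain_end [ 0.4104 -0.2005  0.0262] 0.97
wrist reader_mouth None 
wrist reader [ 0.4742 -0.2085  0.0323] 0.51
```

View pics/w6.png

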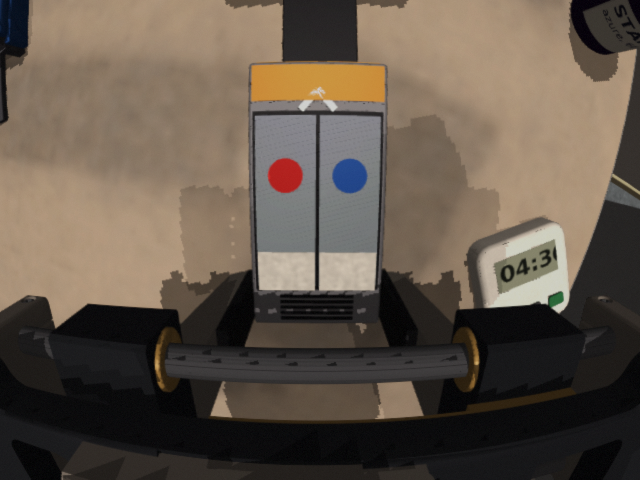

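The tray is level and in line with the tongue: the tongue's columns are 282–357, the tray's 250–387. I'll take the exact lateral and angular error relative to the tongue.

```bash
python3 - <<'E'
from h import *
c=cam('wrist');P,R=Rt();print(np.round(P,4))
g=cv2.cvtColor(c['frame'],cv2.COLOR_RGB2GRAY)
C=[];T=[]
for r in range(12,60,3):
    u=np.nonzero(g[r,255:385]<65)[0]+255; C.append(onz(c,[(u[0]-.5,r),(u[-1]+.5,r)],.006).mean(0))
print('tongue w',u[0],u[-1])
m=vision.cut_out('wrist','slide_tray')[0]['mask']
for r in range(70,285,8):
    u=np.nonzero(m[r])[0]; T.append(onz(c,[(u[0]-.5,r),(u[-1]+.5,r)],P[2]).mean(0))
tl=lambda A:(R.T[:2,:2]@(np.array(A)-P[:2]).T).T*1e3
for n,A in (('tongue',C),('tray',T)):
    a=tl(A);k,b=np.polyfit(a[:,0],a[:,1],1);print(n,'y(tool) at x=104: %.2f at 155: %.2f slope deg %.2f'%(k*104+b,k*155+b,np.degrees(k)),np.round(a[[0,-1]],1).tolist())
E
```

```text
[ 0.4242 -0.2027  0.0448]
tongue w 282 356
tongue y(tool) at x=104: 0.86 at 155: 0.55 slope deg -0.35 [[145.1, 0.8], [118.6, 0.7]]
tray y(tool) at x=104: -0.07 at 155: 0.25 slope deg 0.36 [[103.6, 0.1], [10.5, -0.4]]
```

```bash
python3 -m jog '{"jaw":[50,50,50,50,50,50,50,50,50,50,50,50],"dp":[[0,1,3],[0,1.2,9],[0,1.2,15],[0,1.2,20],[0,1.2,23],[0,1.2,24.7],[0,1.2,25.3],[4,1.2,25.3],[10,1.2,25.3],[20,1.2,25.3],[32,1.2,25.3],[40,1.2,25.3]],"delta_rot":[[0,0,-0.4],[0,0,-0.4],[0,0,-0.4],[0,0,-0.4],[0,0,-0.4],[0,0,-0.4],[0,0,-0.4],[0,0,-0.4],[0,0,-0.4],[0,0,-0.4],[0,0,-0.4],[0,0,-0.4]]}' 45
python3 - <<'E'
from h import *
c=cam('wrist','w7');P,R=Rt();print(np.round(P,4),np.round(status.observe()['q'],3))
tips(c,'wrist',['orange_end','reader_mouth'])
E
```

```text
time: 20.82
ee_pos: [0.4652, -0.2137, 0.02]
ee_rot: [0.0, 0.994, -0.108, 0.001]
contact_force: [-0.6, 0.3, -1.6]
finger_gap: 0.0595
gripper_force: 45.0
[ 0.4666 -0.2139  0.0201] [ 0.665  0.594 -0.37   2.042  0.385  0.567 -1.762]
wrist orange_end [ 0.5712 -0.2379  0.0103] 0.61
wrist reader_mouth [ 0.5806 -0.2398  0.0063] 0.69
```

View pics/w7.png

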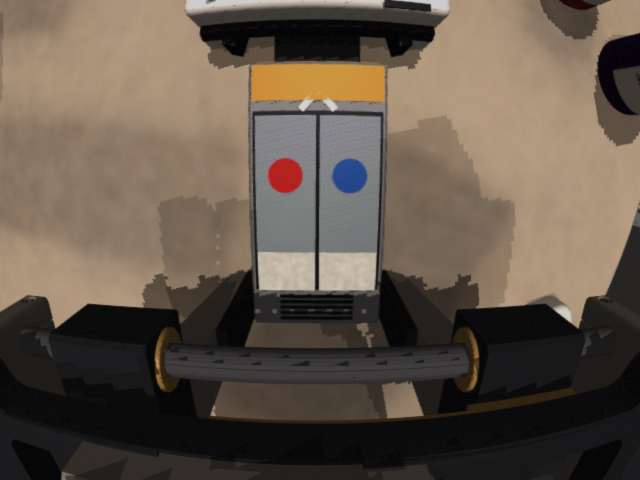

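The reader's face is centred (flares at columns 232 and 403) on the tray (250–387) and square to it. Pushing in.

```bash
python3 -m jog '{"jaw":[50,50,50,50,50,50,50,50,50,50],"dp":[[3,0,0],[7,0,0],[11,0,0],[15,0,0],[19,0,0],[23,0,0],[27,0,0],[30,0,0],[30,0,0],[30,0,0]],"delta_rot":[[0,0,0],[0,0,0],[0,0,0],[0,0,0],[0,0,0],[0,0,0],[0,0,0],[0,0,0],[0,0,0],[0,0,0]]}' 45
```

```text
time: 21.8
ee_pos: [0.4922, -0.2196, 0.0194]
ee_rot: [-0.0, 0.994, -0.108, -0.0]
contact_force: [0.8, 0.2, -1.7]
finger_gap: 0.0592
gripper_force: 45.0
```

```bash
python3 -m jog '{"jaw":[50,50,50,50,50,50,50,50,50,50,50,50],"dp":[[3,0,0],[8,0,0],[13,0,0],[18,0,0],[23,0,0],[28,0,0],[33,0,0],[38,0,0],[43,0,0],[48,0,0],[52,0,0],[55,0,0]],"delta_rot":[[0,0,0],[0,0,0],[0,0,0],[0,0,0],[0,0,0],[0,0,0],[0,0,0],[0,0,0],[0,0,0],[0,0,0],[0,0,0],[0,0,0]]}' 45
python3 -m jog '{"jaw":[50,50,50,50,50,50],"dp":[[1,0,0],[2,0,0],[3,0,0],[4,0,0],[5,0,0],[6,0,0]],"delta_rot":[[0,0,0],[0,0,0],[0,0,0],[0,0,0],[0,0,0],[0,0,0]]}' 45
```

```text
time: 22.8
ee_pos: [0.5464, -0.2315, 0.0195]
ee_rot: [-0.0, 0.994, -0.108, 0.0]
contact_force: [-0.0, -0.6, -2.0]
finger_gap: 0.0593
gripper_force: 45.0
time: 23.3
ee_pos: [0.5517, -0.2328, 0.0195]
ee_rot: [0.0, 0.994, -0.108, -0.0]
contact_force: [0.4, 0.1, -2.2]
finger_gap: 0.0595
gripper_force: 45.0
```

```bash
python3 -m jog '{"jaw":[50,50,50,50,50,50],"dp":[[1,0,0],[2,0,0],[3,0,0],[4,0,0],[5,0,0],[6,0,0]],"delta_rot":[[0,0,0],[0,0,0],[0,0,0],[0,0,0],[0,0,0],[0,0,0]]}'
python3 -m jog '{"jaw":[50,50,50,50],"dp":[[0.5,0,0],[1,0,0],[1.5,0,0],[2,0,0]],"delta_rot":[[0,0,0],[0,0,0],[0,0,0],[0,0,0]]}'
```

```text
time: 23.8
ee_pos: [0.5577, -0.2341, 0.0195]
ee_rot: [0.0, 0.994, -0.108, -0.0]
contact_force: [0.7, 0.5, -1.9]
finger_gap: 0.0592
gripper_force: 45.0
time: 24.13
ee_pos: [0.5593, -0.2345, 0.0194]
ee_rot: [0.0, 0.994, -0.108, -0.0]
contact_force: [-1.8, -0.7, -0.8]
finger_gap: 0.0595
gripper_force: 45.0
```

```bash
python3 -m jog '{"jaw":[50,50,50,50],"dp":[[0.5,0,0],[1,0,0],[1.5,0,0],[2,0,0]],"delta_rot":[[0,0,0],[0,0,0],[0,0,0],[0,0,0]]}'
python3 - <<'E'
from h import *
c=cam('wrist','w8');P,R=Rt();print(np.round(P,4),status.observe()['contact_force'])
tips(c,'wrist',['slide_tray','plain_end','reader_mouth','reader_stop','reader'])
E
```

```text
time: 24.47
ee_pos: [0.5594, -0.2346, 0.0189]
ee_rot: [-0.0, 0.994, -0.108, -0.002]
contact_force: [-6.4, 0.9, 0.1]
finger_gap: 0.0593
gripper_force: 45.0
[ 0.5594 -0.2346  0.0188] [-5.63849687  0.25217495  0.87387025]
wrist slide_tray None 
wrist plain_end [ 0.547  -0.2309  0.0021] 0.96
wrist reader_mouth [ 0.5818 -0.2388  0.0093] 0.93
wrist reader_stop None 
wrist reader [ 6.246e-01 -2.459e-01  3.000e-04] 0.63
```

View pics/w8.png

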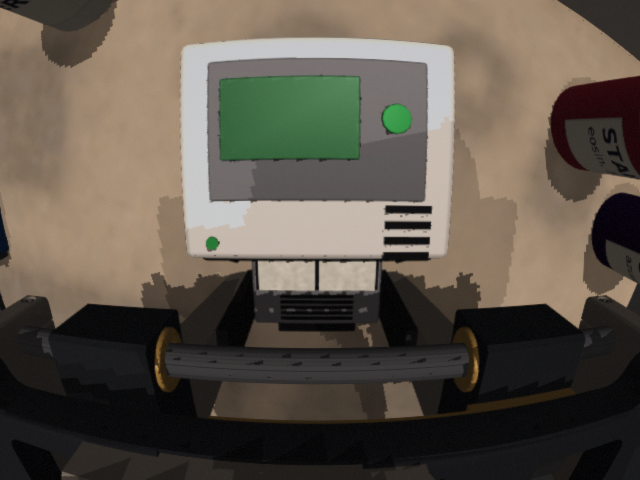

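The tray is in, its plain end at (317,310) with about 34 mm showing, and the contact force rose at the predicted stop. Release and rise.

```bash
python3 -m jog '{"jaw":[50,50,50],"dp":[[0.5,0,0.4],[1,0,0.8],[1,0,0.8]],"delta_rot":[[0,0,0],[0,0,0],[0,0,0]]}' 20
python3 -m jog '{"jaw":[60,63,68,76,90,90,90],"dp":[[-1,0,0],[-1,0,0],[-1,0,0],[-1,0,0],[-1,0,0],[-1,0,0],[-1,0,0]],"delta_rot":[[0,0,0],[0,0,0],[0,0,0],[0,0,0],[0,0,0],[0,0,0],[0,0,0]]}'
python3 -m jog '{"jaw":[90,90,90,90,90,90,90,90,90,90],"dp":[[0,0,-5],[0,0,-16],[0,0,-32],[-8,0,-50],[-22,0,-68],[-38,0,-86],[-52,0,-98],[-60,0,-104],[-62,0,-106],[-62,0,-106]],"delta_rot":[[0,0,0],[0,0,0],[0,0,0],[0,0,0],[0,0,0],[0,0,0],[0,0,0],[0,0,0],[0,0,0],[0,0,0]]}'
python3 - <<'E'
from h import *
c=cam('wrist','w9')
tips(c,'wrist',['plain_end','orange_end','reader_mouth','reader'])
m=vision.cut_out('wrist','slide_tray')
if m: rect(c,m[0]['mask'],.018,'tray')
E
```

```text
time: 25.02
ee_pos: [0.5595, -0.2347, 0.0185]
ee_rot: [0.0, 0.994, -0.108, -0.003]
contact_force: [-9.3, 2.5, 6.5]
finger_gap: 0.0598
gripper_force: 20.0
time: 25.6
ee_pos: [0.5618, -0.2349, 0.0188]
ee_rot: [0.0, 0.994, -0.108, 0.0]
contact_force: [0.0, -0.3, -0.5]
finger_gap: 0.09
gripper_force: 0.0
time: 26.43
ee_pos: [0.5011, -0.2219, 0.1256]
ee_rot: [0.0, 0.994, -0.108, 0.001]
contact_force: [0.5, -0.8, -0.3]
finger_gap: 0.09
gripper_force: 0.0
wrist plain_end [ 0.5471 -0.235   0.0018] 0.63
wrist orange_end None 
wrist reader_mouth [ 0.5787 -0.2393  0.0096] 0.81
wrist reader [ 0.6216 -0.2458 -0.0016] 0.64
tray ctr [ 562.8 -234.8] size [60.2 34. ] ang 77.55 box [[539.7000122070312, -260.5], [572.9000244140625, -267.79998779296875], [585.9000244140625, -209.0], [552.7000122070312, -201.6999969482422]] px [274, 133, 85, 48, 3877]
```

View pics/w9.png

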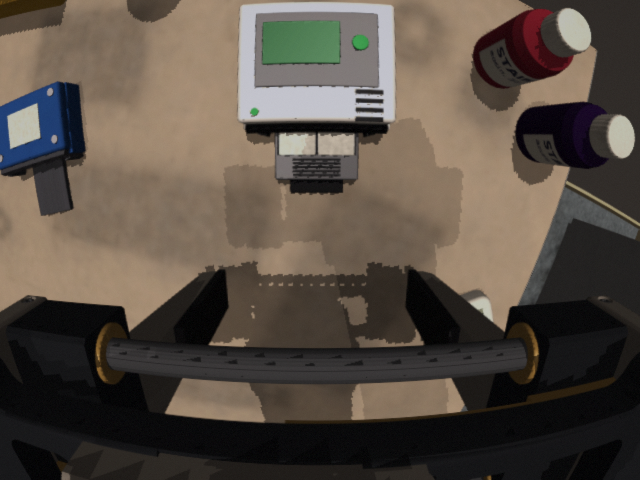

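The tray sits square in the slot with 34 mm showing at (317,157), which matches the fully-home figure. It stopped against about 9 N, and the robot is clear. Handing in.

```bash
python3 -c "
from h import *
print(ticket.hand_in())"
```

```text
the job is handed in; nothing more can be done
None
```

The tray is in the reader's slot, orange end first and slides up, with 34 mm showing at the face, and I handed the job in at about 26.5 s; no verdict came back.

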